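# Gauge the stepped bar in the inclined bench caliper

### The job

Measure the stepped bar in the inclined length gauge: open the gauge's jaw, lay the bar flat on the sloping bed between the guides, step side up, with its thick end towards the sprung anvil, then slide the jaw down by its fin until it presses the bar against the anvil and the dial's needle clearly moves. Press only lightly (under 20 N), let go and leave the jaw closed on the bar so that the reading stays, and leave everything else on the desk where it is.

Things in the scene. Friction and masses are not known exactly. Their poses are not given: they have to be found in the camera images.
- step_bar: The bar to measure: bare aluminium, 120 mm long, 30 mm wide, about 0.2 kg, one step milled in its top: the thick half (60 mm long, towards -x) is 30 mm tall, the thin half (+x) 16 mm. Starts lying on the mat, step up. Origin: centre of its underside; x along it to the thin end, z up. Centre of mass 9 mm from the origin towards the thick end.
- thick_end (a point): Centre of the end face of the stepped bar's thick end: 60 mm along -x of the bar's origin, 15 mm above its underside.
- gauge: The length gauge, fixed to the desk: an inclined bench caliper on a dark steel base plate 310 x 130 x 16 mm. A bare steel bed slopes up at 30 degrees along it. Origin: centre of the base plate's underside; x horizontal, towards the high end of the slope.
- bed: The gauge's sloping steel bed, 54 mm wide. Origin: on its surface and centre line, under the face of the resting anvil; 95 mm from the gauge's origin towards the low end, 75 mm above the desk. x runs up the slope (30 degrees), y across, z square to the surface (z = 0). Below the anvil, x -28 to -60 mm: its housing with a round dial on top, 53 mm high, whose needle turns as the anvil is pushed in.
- bed_gap (a point): On the bed's surface, 59 mm up the slope from the anvil's face: the middle of the open stretch (x 30 to 88 mm of the bed), where the sides are free for fingers. Before and after it stand two pairs of guide cheeks, at bed x 8 to 30 mm and 88 to 108 mm: 8 mm thick, 14 mm high above the bed, 38 mm apart inside.
- anvil (a joint): Travel of the sprung anvil (fixed-side jaw), m: 0 at rest, grows to 0.012 as it is pushed down the slope into its housing; spring about 1 N per mm. It works the dial's needle.
- anvil_face (a point): Centre of the anvil's round face (28 mm diameter), 16.5 mm above the bed, looking up the slope.
- jaw (a joint): Position of the sliding jaw, m: 0 fully open (at the top of the slope), grows as the jaw slides down the slope towards the anvil, up to 0.108. The distance from the jaw's nose to the resting anvil's face is 0.175 minus this value. It runs stiffly (about 6 N) and stays where it is left.
- jaw_grip (a point): Grip point on the jaw's upright fin, on its centre line, 56 mm above the bed, 70 mm up the slope from the nose's tip. The fin is dark steel, 36 mm long along the slope, 22 mm thick across it, 30 to 78 mm above the bed. It stands on the jaw's carriage: 50 mm long, 74 mm wide, top 30 mm above the bed.
- jaw_nose (a point): Centre of the tip of the jaw's nose (24 mm wide, from 4 to 24 mm above the bed), facing down the slope to the anvil; the nose juts 45 mm from the carriage.
- mat: Black rubber mat fixed on the desk, 220 x 270 x 3 mm, with the three bars lying on it side by side. Origin: centre of its underside.
- plain_bar: Bystander: plain aluminium bar, 120 x 30 x 30 mm, no step. Origin: centre of its underside, x along it.
- notched_bar: Bystander: aluminium bar 120 x 30 x 30 mm with a notch 40 mm long and 14 mm deep across the middle of its top. Origin: centre of its underside, x along it.
- pencil_cup: Bystander: dark round pencil cup, 72 mm diameter, 95 mm high, pens up to 140 mm. Origin: centre of its underside.
- mouse: Bystander: black computer mouse, about 75 x 60 x 32 mm. Origin: centre of its round rear part's underside.
- bottle: Bystander: clear water bottle, 72 mm diameter, 220 mm high. Origin: centre of its underside.
- stapler: Bystander: desk stapler, 140 x 36 x 56 mm. Origin: centre of its underside.
- tape_measure: Bystander: tape measure, 70 x 35 x 66 mm. Origin: centre of its underside.
Mind the look-alikes: they are no part of the job. What is shaped like the step_bar but blue or red is not meant.

How it is judged:
On the way:
1. the jaw presses on the stepped bar with more than 1.5 N while the anvil is pushed in by more than 2 mm, the bar lying on the bed (y of step_bar in the frame of bed between -0.006 and 0.006 m and z of step_bar in the frame of bed between -0.004 and 0.004 m and angle between the x axis of step_bar and the x axis of bed, either way round below 0.1 rad and angle between the z axis of step_bar and the z axis of bed, either way round below 0.1 rad and x of thick_end in the frame of bed below 0.002 m and contact force between jaw and step_bar above 1.5 N and value of joint anvil above 0.002 m), for 0.2 s.
At the end, for the whole second after the job is handed in: The stepped bar lies at rest flat on the sloping bed (within 6 mm of its centre line, 4 mm of its surface and 0.1 rad of its direction, step side up), thick end at the anvil; the jaw, let go, stays closed on its thin end (gap under 1.5 mm) and the anvil stays pushed in by more than 2 mm (y of step_bar in the frame of bed between -0.006 and 0.006 m and z of step_bar in the frame of bed between -0.004 and 0.004 m and angle between the x axis of step_bar and the x axis of bed, either way round below 0.1 rad and angle between the z axis of step_bar and the z axis of bed, either way round below 0.1 rad and x of thick_end in the frame of bed below 0.002 m and value of joint anvil above 0.002 m and linear speed of step_bar below 0.01 m/s and x of jaw_nose in the frame of step_bar below 0.0615 m); the robot touches nothing.
It fails at once if the jaw presses on the stepped bar with more than 20 N (contact force between jaw and step_bar above 20 N).
It fails at once if another bar, or the pencil cup, mouse, bottle, stapler or tape measure, is moved by more than 30 mm (distance of any of plain_bar, notched_bar, pencil_cup, mouse, bottle, stapler, tape_measure from where it was at the start of the episode above 0.03 m).
It also fails if it takes over 61 s, if anything falls off the work surface, if the arm or the gripper's body presses on something with over 40 N, if the wrist force passes 120 N, or if a joint passes its speed limit or range.

### The arm

A 6-joint arm with a two-finger parallel gripper is mounted at the origin on the work surface. World frame = base frame: x ahead of the robot, y to its left, z up, the work surface at z = 0. Lengths are in m, angles in rad, forces in N, time in s.
With the tool pointing down it reaches from about 0.325 to 0.85 m from the base axis. Payload 15.5 kg.
Tool frame: the origin (TCP) lies between the finger pads; the fingertips stand 17 mm ahead of it and the grasp point (between the pads) lies 2 mm behind it; z points along the fingers, y is the line along which they close (so a half turn about z gives the same grasp; the last joint's range is limited). The gripper opens to 91 mm and grips with 3 to 60 N. Pads are 32 mm wide; open, the fingers measure 118 mm over their backs; the gripper's body (76 mm by 178 mm) begins 60 mm behind the grasp point.
Start: joints at [1.19, 0.494, 1.345, -0, 1.302, -0.096], TCP at [0.176, 0.6, 0.231] pointing down, gripper open.
Joint ranges: [-2.91, 2.91], [-0.82, 2.16], [0.22, 2.67], [-1.22, 4.37], [0.12, 2.79], [-3.08, 3.08]. Speed limits (rad/s): [1.89, 1.89, 2.57, 3.01, 3.01, 3.01].

### API

Orientations are given as a rotation vector (axis times angle).
In Python, from workcell import sensors, get_image, workorder gives the robot as it stands.
- The arm moves only by the tool carry_out, never from a script. Its argument "targets" is a list of rows, each a list of 3 entries, a list of its own where there are three numbers: the shift along the tool's x, y, z in mm, then the turn, a rotation vector about the tool's x, y, z in rad, then the finger opening in mm, from 0 to 91.2. In form: [[[dx, dy, dz], [rx, ry, rz], grip], ...]. A call has 1 to 5 rows; each row is the pose to reach, as a shift and turn from the pose commanded when the call began, along the tool's axes at that moment; what a row does not reach only later rows make up. A row lasts 1/12 s, in which the tool goes at most 41.7 mm and 7.16 degrees, less where a joint would pass 70% of its speed; a pose out of reach is approached as far as the arm can. A call with a gripper value outside its range is refused whole. The fingers move at their own pace and stop on an object; the grip force is fixed at half the most. Time passes only in rows, so rows that repeat a pose let the fingers close. It gives the time, the measured TCP pose, the force, the opening and the grip force at its end, in the units of the state.
- sensors.get_obs(): the state, without advancing time (a new reading comes with each control period).
- get_image(name): name is "scene" or "top" or "wrist"; returns a dict with "frame" (480x640x3 uint8, red, green, blue), "depth" (480x640 float32, m along the optical axis (not along the pixel's ray), 0 where there is no reading), "intrinsics" (3x3 intrinsics, pixels), "k1" (the pictures are not rectified: a ray, as slopes to the right and down, at radius r is drawn at 1 + k1 r^2 times it, then the intrinsics apply), "R" (3x3) and "t" (3): a world point X has camera coordinates R X + t; the wrist camera has in their place "tool_from_camera" (4x4, takes a point from camera to tool coordinates, whose origin is the TCP and whose axes are the flange's). Camera axes: x right, y down, z forward; pixel columns grow to the right and rows downward; lengths in m; the calibration is good to about 2 mm. A picture is of the moment at which its call begins: read the wrist's pose just before it.
- workorder.hand_in(): hands the job in; it is judged then, once.
The state is a dict: "t": time; "q": joint angles; "qvel": joint speeds; "joint_torque": joint torques, N m; "tool_pos": TCP position; "eef_rot": TCP orientation; "force": force on the tool from outside, world axes, zero at the start; "ft_torque": the same for the moment, N m; "opening": finger opening in m; "grasp_force": force on a finger pad.
Only numpy, scipy, OpenCV 4.12 (cv2) and the standard library are available. Lean on these libraries where they do the work, as an engineer would, in place of code of your own. Each camera call takes 0.05 s, during which the arm holds its last target. There are 200 camera calls.

## Working session

There is one attempt and no reset: what is moved stays moved. The work goes in short steps, Python scripts to look and compute and a tool call to move; the robot and the scene stay as the last step left them, time stands still between calls to the robot, and variables do not carry over. Pictures are saved under pics/ and viewed, at most 12 in all, crops included, and the job is handed in when it is done.

Besides the shell and the picture viewer there is one more tool, called after "Call:" as name([rows], argument=value, ...), one row to a line, values as JSON. carry_out: Moves the arm, as the interface text tells. Its arguments: {"type":"object","properties":{"targets":{"type":"array"}},"required":["targets"]}

```bash
mkdir -p pics; ls; python3 - <<'E'
from workcell import sensors,get_image
import cv2,numpy as np
o=sensors.get_obs();print(o)
for n in ("scene","top"):
    d=get_image(n);cv2.imwrite(f"pics/{n}0.png",d["frame"][:,:,::-1]);np.savez(f"{n}0.npz",**d)
    print(n,d["intrinsics"],d["k1"],d["R"],d["t"])
E
```

```text
pics
{'t': 0.0, 'q': array([ 1.19053140e+00,  4.94206599e-01,  1.34613703e+00, -1.40310882e-05,
        1.30249511e+00, -9.55302701e-02]), 'qvel': array([-0.0013321 , -0.00088473, -0.00010381,  0.00108063,  0.00053648,
       -0.00099221]), 'joint_torque': array([ 1.90478881e-03, -8.78831434e+01, -3.81832051e+01,  7.08435941e-02,
        5.37780987e-02, -7.89447108e-05]), 'tool_pos': array([0.17544837, 0.59949086, 0.2303217 ]), 'eef_rot': array([-4.45705121e-01, -3.10953136e+00,  1.90706027e-03]), 'force': array([-0.33453063,  1.17796951,  0.12053424]), 'ft_torque': array([ 0.04030031,  0.04514548, -0.00457133]), 'grasp_force': 0.0, 'opening': 0.09089044018301294}
scene [[457.91605266   0.         323.35282601]
 [  0.         457.91605266 241.09639508]
 [  0.           0.           1.        ]] -0.008979828089116291 [[-0.85693774  0.51533992  0.00908153]
 [ 0.31791268  0.54234867 -0.7776821 ]
 [-0.40569599 -0.66353801 -0.62859214]] [ 0.47291326 -0.00442562  1.44608223]
top [[445.00798258   0.         321.17834566]
 [  0.         445.00798258 243.29584919]
 [  0.           0.           1.        ]] -0.09720406464492641 [[-0.02938648 -0.99945681 -0.0149168 ]
 [-0.98817618  0.03129495 -0.15009484]
 [ 0.15048013  0.01032966 -0.98855907]] [-0.03792079  0.53709258  1.0309049 ]
```

View pics/scene0.png

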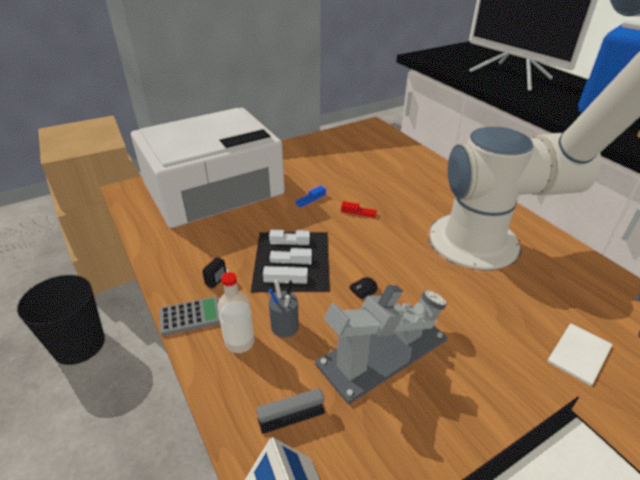

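View pics/top0.png

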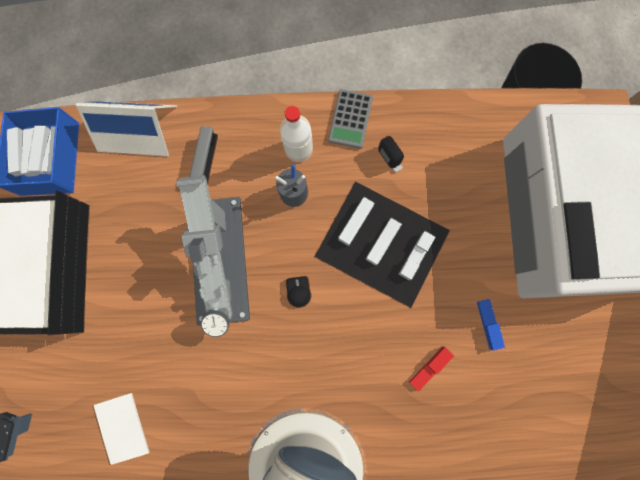

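The scene shows the mat with three bars: scene (290,238) looks notched, (291,257) stepped, (285,275) plain. Top view has them at (417,256), (384,242) and (356,221). The blue (490,325) and red (431,369) ones are look-alikes, and more bars lie in the bin at (30,150). Gauge: dial at top (215,323), low end nearest the robot. Next I check the heights with a close crop.

```bash
cat > h.py <<'E'
import numpy as np,cv2
from scipy.spatial.transform import Rotation as Ro
def load(n): return dict(np.load(n))
def rays(d,uv):
    K=d["intrinsics"];k1=float(d["k1"])
    m=(np.asarray(uv,float).reshape(-1,2)-K[:2,2])/[K[0,0],K[1,1]]
    s=m.copy()
    for _ in range(10): s=m/(1+k1*(s**2).sum(1,keepdims=True))
    return np.c_[s,np.ones(len(s))]
def cloud(d,T=None):
    v,u=np.mgrid[:480,:640]; r=rays(d,np.c_[u.ravel(),v.ravel()])
    P=r*d["depth"].reshape(-1,1).astype(float)
    if T is None: W=(P-d["t"])@d["R"]
    else: W=P@T[:3,:3].T+T[:3,3]
    W[d["depth"].ravel()==0]=np.nan
    return W.reshape(480,640,3)
def plane(d,uv,z):
    c=-d["R"].T@d["t"]; r=rays(d,uv)@d["R"]
    return c+r*((z-c[2])/r[:,2:])
E
python3 - <<'E'
from h import *
for n in("top0.npz","scene0.npz"):
    d=load(n);W=cloud(d);f=d["frame"].astype(int)
    reg=(f.min(2)>120)&(f.max(2)-f.min(2)<30)
    box=np.zeros((480,640),bool)
    if n[0]=="t": box[185:300,320:445]=1
    else: box[228:290,255:325]=1
    m=(reg&box).astype(np.uint8)
    k,l,s,c=cv2.connectedComponentsWithStats(m)
    for i in range(1,k):
        if s[i,4]<60: continue
        M=(l==i); p=W[M]; p=p[np.isfinite(p[:,2])]
        rect=cv2.minAreaRect(p[:,:2].astype(np.float32))
        print(n,s[i],c[i],rect)
        ax=np.linalg.svd((p-p.mean(0))[:,:2],full_matrices=False)[2][0]
        t=(p[:,:2]-p[:,:2].mean(0))@ax
        print(ax,[(round(a,2),round(float(np.median(p[(t>=a)&(t<a+.01),2])),4)) for a in np.arange(-.07,.065,.01) if ((t>=a)&(t<a+.01)).any()])
d=load("scene0.npz");a=d["frame"][225:385,245:460,::-1]
b=load("top0.npz")["frame"][170:345,170:445,::-1]
a=cv2.resize(a,None,fx=2.9,fy=2.9,interpolation=2);b=cv2.resize(b,None,fx=2.9,fy=2.9,interpolation=2)
cv2.imwrite("pics/crop1.png",b);cv2.imwrite("pics/crop2.png",a)
W=cloud(d);
E
```

```text
top0.npz [339 197  35  48 653] [356.02756508 220.50229709] ((0.5962545871734619, -0.1432826668024063), (0.034052178263664246, 0.13042770326137543), 56.63530349731445)
[-0.83782133  0.54594452] [(np.float64(-0.07), 0.0293), (np.float64(-0.06), 0.0325), (np.float64(-0.05), 0.0318), (np.float64(-0.04), 0.0329), (np.float64(-0.03), 0.032), (np.float64(-0.02), 0.0326), (np.float64(-0.01), 0.0328), (np.float64(0.0), 0.0329), (np.float64(0.01), 0.0334), (np.float64(0.02), 0.0325), (np.float64(0.03), 0.0321), (np.float64(0.04), 0.0318), (np.float64(0.05), 0.0318)]
top0.npz [367 218  35  47 630] [383.5968254  240.95238095] ((0.5422573089599609, -0.2090785801410675), (0.03212147206068039, 0.12566763162612915), 55.747840881347656)
[-0.83153163  0.55547741] [(np.float64(-0.07), 0.0014), (np.float64(-0.06), 0.0175), (np.float64(-0.05), 0.0181), (np.float64(-0.04), 0.0181), (np.float64(-0.03), 0.0183), (np.float64(-0.02), 0.0184), (np.float64(-0.01), 0.0182), (np.float64(0.0), 0.0328), (np.float64(0.01), 0.0324), (np.float64(0.02), 0.0321), (np.float64(0.03), 0.0325), (np.float64(0.04), 0.0318), (
[... 1578 characters left out ...]
p.float64(0.0), 0.0173), (np.float64(0.01), 0.0167), (np.float64(0.02), 0.0167), (np.float64(0.03), 0.0159), (np.float64(0.04), 0.0162), (np.float64(0.05), 0.0173), (np.float64(0.06), 0.0149)]
scene0.npz [263 266  45  24 695] [284.42158273 274.54676259] ((0.6242688298225403, -0.09836938977241516), (0.21485505998134613, 0.12839825451374054), 57.980159759521484)
[0.17437408 0.98467948] [(np.float64(-0.07), 0.0015), (np.float64(-0.06), 0.0017), (np.float64(-0.05), 0.0029), (np.float64(-0.04), 0.0306), (np.float64(-0.03), 0.0312), (np.float64(-0.02), 0.0305), (np.float64(-0.01), 0.029), (np.float64(0.0), 0.0301), (np.float64(0.01), 0.0255), (np.float64(0.02), 0.0221), (np.float64(0.03), 0.0264)]
```

View pics/crop1.png

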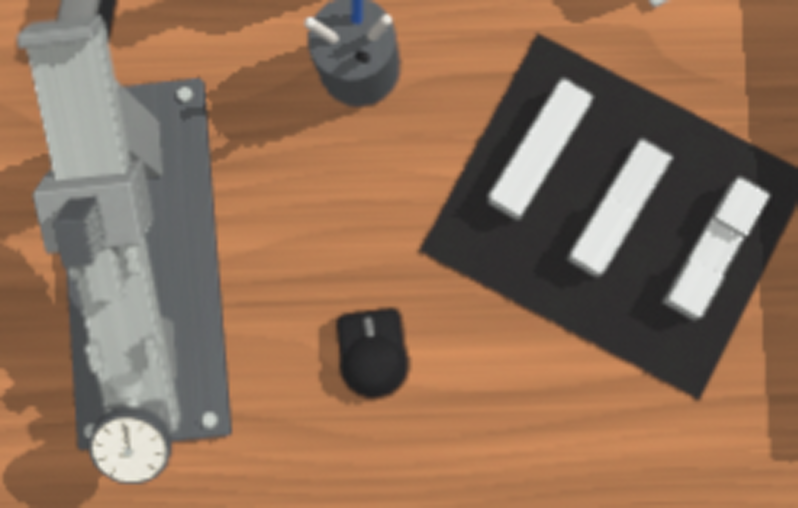

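View pics/crop2.png

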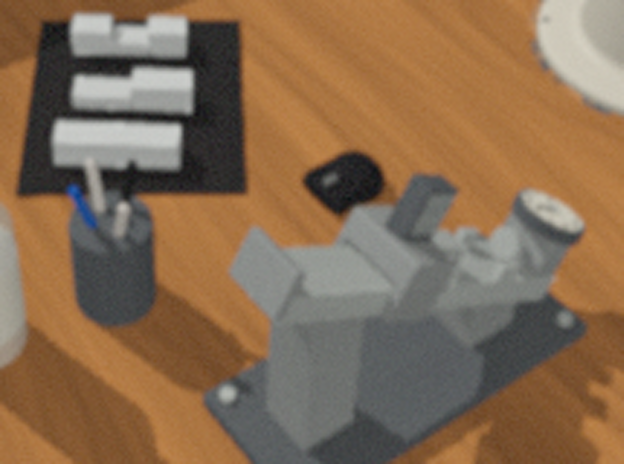

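Pictures: the middle bar (crop1 (620,207), top (384,242)) is the step bar: heights 32 mm → 18 mm, thick end towards the robot. The gauge's jaw stands part-way down (fin at crop1 (80,225)), the dial at low end. Now the gauge pose.

```bash
python3 - <<'E'
from h import *
d=load("top0.npz");W=cloud(d);f=d["frame"].astype(int)
B=np.zeros((480,640),bool);B[165:345,160:255]=1
# base plate
m=B&(abs(W[...,2]-.016)<.005)&(f.max(2)-f.min(2)<40)
p=W[m];print("plate n",len(p),np.median(p[:,2]))
rect=cv2.minAreaRect(p[:,:2].astype(np.float32));print(rect)
# right edge: per-row max u
E=[]
for v in range(203,318):
    u=np.where(m[v])[0]
    if len(u): E.append((u.max()+.5,v))
E=np.array(E);G=plane(d,E,.016)[:,:2]
l=cv2.fitLine(G.astype(np.float32),cv2.DIST_HUBER,0,.01,.01).ravel();print("edge line",l, np.degrees(np.arctan(l[1]/l[0])))
# bolts and dial: bright
for lo,mn in((150,4),):
    mm=(B&(f.min(2)>170)).astype(np.uint8);k,L,s,c=cv2.connectedComponentsWithStats(mm)
    for i in range(1,k):
        if s[i,4]>=mn: print(s[i],c[i],np.nanmedian(W[L==i],0))
d2=load("scene0.npz");W2=cloud(d2);f2=d2["frame"].astype(int)
B2=np.zeros((480,640),bool);B2[270:410,310:460]=1
m2=B2&(abs(W2[...,2]-.016)<.004)&(f2.max(2)-f2.min(2)<40)
p=W2[m2];print("plate scene",len(p),cv2.minAreaRect(p[:,:2].astype(np.float32)))
mm=(B2&(f2.min(2)>150)).astype(np.uint8);k,L,s,c=cv2.connectedComponentsWithStats(mm)
for i in range(1,k):
    if s[i,4]>=4: print(s[i],c[i],np.nanmedian(W2[L==i],0))
E
```

```text
plate n 2810 0.015512821415767177
((0.5541810989379883, 0.2048669159412384), (0.40147849917411804, 0.13055312633514404), 3.794856548309326)
edge line [0.9972375  0.07427895 0.5046832  0.13656597] 4.2597933
[200 186  12  43  96] [205.33333333 210.5625    ] [0.58957499 0.19073812 0.17655839]
[182 194  22  38 423] [193.06619385 215.26950355] [0.58344741 0.21753556 0.17400356]
[232 200   4   4  12] [233.33333333 201.75      ] [0.65141995 0.16393972 0.0202746 ]
[209 217   2   3   5] [209.6 218.2] [0.57821994 0.18245293 0.16956964]
[214 256   6  10  25] [216.24 260.08] [0.49127799 0.17685594 0.13578762]
[204 262  12  29 116] [209.98275862 278.69827586] [0.4518313  0.19890476 0.09775435]
[208 262   2   4   5] [208.8 263.4] [0.4842513  0.1908391  0.14376066]
[209 267   2   4   6] [209.66666667 268.5       ] [0.47309057 0.19079374 0.13675442]
[215 266   4  12  22] [216.45454545 272.09090909] [0.46565965 0.18311971 0.10470883]
[219 268   2   3   5] [219.6 269.2] [0.47392663 0.17469893 0.10760856]
[220 273   2   3   4] [220.75 273.75] [0.46418666 0.1739563  0.10346617]
[217 279   4   4   7] [21
[... 935 characters left out ...]
586 297.26724138] [0.35016671 0.19371691 0.09657113]
[414 303   9  12  73] [418.42465753 308.4109589 ] [0.40518074 0.1959253  0.08829127]
[402 304   3   4   8] [403.125 305.75 ] [0.43655176 0.17582349 0.09701653]
[405 314   5   4   8] [407.375 315.5  ] [0.44298276 0.20102878 0.09115794]
[360 316  19   9  57] [368.61403509 320.85964912] [0.57277335 0.22146484 0.1665116 ]
[413 316   6   6  20] [415.55 318.1 ] [0.43259314 0.21965408 0.09172093]
[354 318   5   6  13] [356.23076923 320.30769231] [0.60652781 0.2184046  0.18631685]
[321 359   5   4  15] [322.86666667 360.46666667] [0.65232057 0.16506178 0.01968248]
[347 390   5   4  17] [349.35294118 391.47058824] [0.64497138 0.26487203 0.02179044]
```

```bash
cat >> h.py <<'E'
psi=0.0755
GO=np.array([.508,.2035,0]); c,s=np.cos(psi),np.sin(psi)
Rg=np.array([[c,-s,0],[s,c,0],[0,0,1.]])
Rb=Rg@Ro.from_euler('y',-30,degrees=True).as_matrix()   # columns: bed axes in world
bo=GO+Rg@[-.095,0,.075]
def w2b(P): return (P-bo)@Rb
def b2w(p): return bo+Rb@np.asarray(p)
RT=Rb@np.diag([-1,1,-1.])  # tool over bed: z=-bed z, y=bed y
def go(P,R,obs=None):
    from workcell import sensors
    o=obs or sensors.get_obs(); R0=Ro.from_rotvec(o["eef_rot"]).as_matrix()
    print("t",round(o["t"],2),"shift mm",np.round(R0.T@(P-o["tool_pos"])*1e3,1),"turn",np.round(Ro.from_matrix(R0.T@R).as_rotvec(),3))
E
python3 - <<'E'
from h import *
for n in("top0.npz","scene0.npz"):
    d=load(n);b=w2b(cloud(d));x,y,z=[b[...,i]*1e3 for i in range(3)]
    near=(abs(y)<60)&(x>-70)&(x<300)
    for nm,m in dict(bed=near&(abs(z)<5)&(abs(y)<18)&(x>35)&(x<85),carr=near&(abs(z-30)<4)&(abs(y)<37),fintop=near&(abs(z-78)<5)).items():
        print(n,nm,m.sum(),np.round(np.median(b[m],0)*1e3,1),np.round(np.percentile(b[m][:,:2],[2,98],0)*1e3,1).tolist() if m.any() else'')
go(b2w([.19,0,.15]),RT)
E
```

```text
top0.npz bed 194 [50.6 -4.4  0.5] [[35.6, -17.3], [81.3, 17.1]]
top0.npz carr 540 [143.1 -11.4  29.6] [[-7.4, -36.2], [165.6, 34.6]]
top0.npz fintop 191 [141.3  -2.4  78. ] [[123.7, -12.8], [158.2, 9.4]]
scene0.npz bed 33 [44.7  8.9 -1.7] [[35.8, -4.3], [61.6, 16.8]]
scene0.npz carr 309 [147.6  11.9  28.7] [[-39.9, -30.9], [168.1, 35.7]]
scene0.npz fintop 79 [145.9   3.   76.4] [[125.5, -9.4], [161.9, 12.8]]
t 0.1 shift mm [-425.3 -288.7  -69.2] turn [-0.095 -0.518 -0.352]
```

```bash
python3 -c "
from h import *
go(b2w([.142,0,.15]),RT)"
```

```text
t 0.1 shift mm [-386.4 -303.3  -45.2] turn [-0.095 -0.518 -0.352]
```

Call:
carry_out([
  [[-30, -25, -10], [-0.02, -0.1, -0.07], 91],
  [[-60, -48, -12], [-0.04, -0.2, -0.14], 91],
  [[-90, -71, -15], [-0.06, -0.3, -0.21], 91],
  [[-120, -94, -18], [-0.08, -0.4, -0.28], 91],
  [[-150, -118, -20], [-0.095, -0.518, -0.352], 91],
])

```text
t: 0.52
tool_pos: [0.2869, 0.4437, 0.2517]
eef_rot: [-0.096, 2.624, 0.03]
force: [2.6, -0.4, 1.1]
opening: 0.0911
grasp_force: 0.0
```

```bash
python3 -c "
from h import *
go(b2w([.142,0,.15]),RT)"
```

```text
t 0.52 shift mm [-147.8 -255.9   55.1] turn [ 0.002 -0.007 -0.003]
```

Call:
carry_out([
  [[-20, -34, 7], [0, 0, 0], 91],
  [[-40, -68, 14], [0, 0, 0], 91],
  [[-60, -102, 21], [0, 0, 0], 91],
  [[-80, -136, 28], [0, 0, 0], 91],
  [[-98, -170, 36], [0, 0, 0], 91],
])

```text
t: 0.93
tool_pos: [0.4016, 0.2804, 0.2675]
eef_rot: [-0.09, 2.627, 0.028]
force: [1.6, 1.1, -0.5]
opening: 0.0911
grasp_force: 0.0
```

Call:
carry_out([
  [[-20, -34, 7], [0, 0, 0], 91],
  [[-40, -68, 14], [0, 0, 0], 91],
  [[-48, -84, 19], [0, 0, 0], 91],
  [[-48, -84, 19], [0, 0, 0], 91],
])

```text
t: 1.27
tool_pos: [0.4596, 0.1983, 0.274]
eef_rot: [-0.084, 2.628, 0.026]
force: [-0.5, 0.4, -0.9]
opening: 0.091
grasp_force: 0.0
```

```bash
python3 - <<'E'
from h import *
from workcell import sensors,get_image
o=sensors.get_obs();d=get_image("wrist");np.savez("w1.npz",**d,pos=o["tool_pos"],rot=o["eef_rot"])
cv2.imwrite("pics/w1.png",d["frame"][:,:,::-1])
R0=Ro.from_rotvec(o["eef_rot"]).as_matrix();T=d["tool_from_camera"];print(T)
W=cloud(d,T);W=W@R0.T+o["tool_pos"];b=w2b(W);x,y,z=[b[...,i]*1e3 for i in range(3)]
near=(abs(y)<60)&(x>-70)&(x<300)
for nm,m in dict(bed=near&(abs(z)<5)&(abs(y)<18)&(x>35)&(x<85),bedall=near&(abs(z)<4)&(x>35)&(x<80),carr=near&(abs(z-30)<4),fintop=near&(abs(z-78)<5)).items():
    if m.any(): print(nm,m.sum(),np.round(np.median(b[m],0)*1e3,1),np.round(np.percentile(b[m][:,:2],[1,99],0)*1e3,1).tolist())
go(b2w([.142,0,.15]),RT)
E
```

```text
[[ 1.57932125e-03 -9.64006042e-01 -2.65875642e-01  7.48758010e-02]
 [ 9.99998726e-01  1.58463520e-03  1.94532048e-04  4.44334331e-04]
 [ 2.33785831e-04 -2.65875611e-01  9.64007316e-01 -1.52737638e-01]
 [ 0.00000000e+00  0.00000000e+00  0.00000000e+00  1.00000000e+00]]
bed 3262 [54.8 -0.1 -1.3] [[35.4, -17.7], [83.4, 17.5]]
bedall 4995 [55.2 -0.3 -1.3] [[35.4, -26.8], [79.2, 26.3]]
carr 6059 [ 1.355e+02 -1.000e-01  2.860e+01] [[-6.5, -36.2], [165.7, 35.8]]
fintop 2457 [140.8  -0.2  76.6] [[124.3, -11.1], [159.2, 10.8]]
t 1.32 shift mm [-3.3  0.3 -0.6] turn [-0.003 -0.012 -0.011]
```

View pics/w1.png

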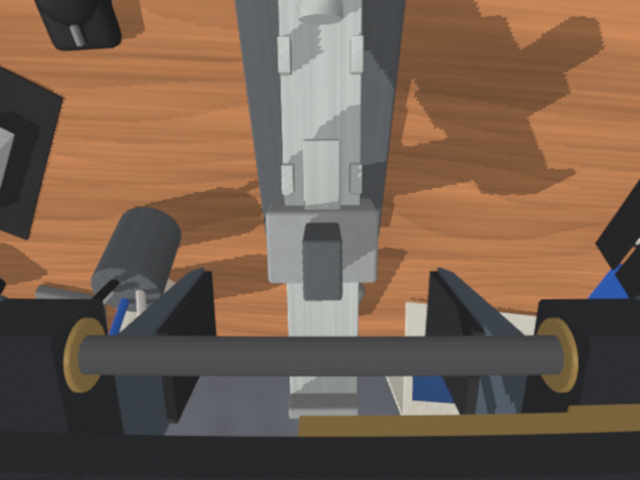

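The wrist view shows the fin (322,260) centred between the fingers, bed and cheeks agreeing with my gauge pose within about 1 mm. Now I go down on the fin and close.

Call:
carry_out([
  [[-2, 0, 30], [0, -0.01, -0.01], 91],
  [[-2, 0, 60], [0, -0.01, -0.01], 91],
  [[-2, 0, 88], [0, -0.01, -0.01], 91],
  [[-2, 0, 93], [0, -0.01, -0.01], 60],
  [[-2, 0, 93], [0, -0.01, -0.01], 40],
])

```text
t: 1.73
tool_pos: [0.504, 0.2054, 0.1919]
eef_rot: [-0.103, 2.621, 0.023]
force: [-0.2, 0.2, -0.1]
opening: 0.0801
grasp_force: 0.0
```

Call:
carry_out([
  [[0, 0, 0], [0, 0, 0], 20],
  [[0, 0, 0], [0, 0, 0], 10],
  [[0, 0, 0], [0, 0, 0], 10],
  [[0, 0, 0], [0, 0, 0], 10],
  [[0, 0, 0], [0, 0, 0], 10],
])

```text
t: 2.15
tool_pos: [0.5048, 0.2052, 0.1945]
eef_rot: [-0.102, 2.616, 0.025]
force: [-0.1, 0.3, -0.8]
opening: 0.0473
grasp_force: 0.0
```

```bash
python3 -c "
from h import *
from workcell import sensors
o=sensors.get_obs();print(w2b(o['tool_pos'])*1e3,o['opening'],o['grasp_force'],o['force'])
go(b2w([.243,0,.057]),RT)"
```

```text
[139.39102528   1.92938232  57.50832991] 0.047291829590790965 0.0 [-0.07756598  0.28170191 -0.81589497]
t 2.15 shift mm [-103.6   -2.2    0.5] turn [-0.    -0.     0.002]
```

Call:
carry_out([
  [[-1, -1.5, 0], [0, 0, 0], 10],
  [[-1, -1.5, 0], [0, 0, 0], 10],
  [[-1, -1.5, 0], [0, 0, 0], 10],
  [[-1, -1.5, 0], [0, 0, 0], 10],
  [[-1, -1.5, 0], [0, 0, 0], 10],
])

```text
t: 2.57
tool_pos: [0.5056, 0.2026, 0.194]
eef_rot: [-0.101, 2.619, 0.023]
force: [-0.1, -12.3, 4.4]
opening: 0.0221
grasp_force: 30.0
```

```bash
python3 -c "
from h import *
from workcell import sensors
o=sensors.get_obs();print(w2b(o['tool_pos'])*1e3,o['opening'],o['grasp_force'],o['force'])
go(b2w([.243,0,.057]),RT)"
```

```text
[139.58333665  -0.6745699   56.77418764] 0.022060098212259745 29.99921590089798 [ -0.09326479 -12.27915316   4.41090121]
t 2.57 shift mm [-103.4    0.5   -0.5] turn [-0.002 -0.003  0.002]
```

Call:
carry_out([
  [[-12, 0, 0], [0, 0, 0], 10],
  [[-27, 0, 0], [0, 0, 0], 10],
  [[-42, 0, 0], [0, 0, 0], 10],
  [[-57, 0, 0], [0, 0, 0], 10],
  [[-72, 0, 0], [0, 0, 0], 10],
])

```text
t: 2.98
tool_pos: [0.5665, 0.2071, 0.2291]
eef_rot: [-0.101, 2.623, 0.022]
force: [-13.8, -13.1, 6.8]
opening: 0.0218
grasp_force: 30.0
```

Call:
carry_out([
  [[-12, 0, 0], [0, 0, 0], 10],
  [[-20, 0, 0], [0, 0, 0], 10],
  [[-25, 0, 0], [0, 0, 0], 10],
  [[-25, 0, 0], [0, 0, 0], 10],
])

```text
t: 3.32
tool_pos: [0.5895, 0.2088, 0.2425]
eef_rot: [-0.1, 2.619, 0.022]
force: [-4.8, -15.9, 8.6]
opening: 0.0214
grasp_force: 30.0
```

```bash
python3 -c "
from h import *
from workcell import sensors
o=sensors.get_obs();print(w2b(o['tool_pos'])*1e3,o['opening'],o['grasp_force'],o['force'])"
```

```text
[236.72875607  -0.8122305   56.74625604] 0.021395424377841945 30.004163682460785 [ -4.75044858 -15.94071539   8.6237884 ]
```

Call:
carry_out([
  [[0, 0, 0], [0, 0, 0], 60],
  [[0, 0, 0], [0, 0, 0], 60],
  [[0, 0, 0], [0, 0, 0], 60],
  [[0, 0, -20], [0, 0, 0], 60],
  [[0, 0, -50], [0, 0, 0], 60],
])

```text
t: 3.73
tool_pos: [0.5642, 0.208, 0.2838]
eef_rot: [-0.102, 2.622, 0.023]
force: [-0.2, -0.1, -0.2]
opening: 0.0525
grasp_force: 0.0
```

```bash
cat >> h.py <<'E'
def Rdown(a):  # tool down, tool x = -(heading a)
    return Ro.from_euler('z',a).as_matrix()@np.diag([-1,1,-1.])
E
python3 -c "
from h import *
go(np.array([.54,-.209,.19]),Rdown(np.radians(-34)))"
```

```text
t 3.73 shift mm [  95.8 -413.7   54.7] turn [0.171 0.499 0.656]
```

Call:
carry_out([
  [[0, -10, -25], [0, 0, 0], 91],
  [[10, -50, -20], [0.02, 0.06, 0.08], 91],
  [[20, -90, -15], [0.04, 0.12, 0.16], 91],
  [[30, -130, -10], [0.06, 0.18, 0.24], 91],
  [[40, -170, -5], [0.08, 0.24, 0.32], 91],
])

```text
t: 4.15
tool_pos: [0.5403, 0.0349, 0.2707]
eef_rot: [0.368, 2.844, 0.022]
force: [1.2, 0.8, -0.1]
opening: 0.0855
grasp_force: 0.0
```

Call:
carry_out([
  [[0, -40, 0], [0.015, 0.05, 0.07], 91],
  [[0, -80, 0], [0.03, 0.1, 0.14], 91],
  [[0, -120, 0], [0.045, 0.15, 0.21], 91],
  [[0, -150, 0], [0.06, 0.2, 0.28], 91],
  [[0, -160, 0], [0.07, 0.25, 0.34], 91],
])

```text
t: 4.57
tool_pos: [0.5007, -0.1224, 0.2627]
eef_rot: [0.925, 2.99, 0.035]
force: [-0.2, 0.7, 0.0]
opening: 0.0905
grasp_force: 0.0
```

```bash
python3 -c "
from h import *
go(np.array([.54,-.209,.19]),Rdown(np.radians(-34)))"
```

```text
t 4.57 shift mm [-81.  -51.   71.8] turn [ 0.025  0.005 -0.006]
```

Call:
carry_out([
  [[-26, -17, 23], [0.025, 0.005, -0.006], 91],
  [[-52, -34, 46], [0.025, 0.005, -0.006], 91],
  [[-80, -51, 70], [0.025, 0.005, -0.006], 91],
  [[-80, -51, 70], [0.025, 0.005, -0.006], 91],
  [[-80, -51, 70], [0.025, 0.005, -0.006], 91],
])

```text
t: 4.98
tool_pos: [0.5405, -0.2055, 0.1902]
eef_rot: [-0.912, -3.005, -0.002]
force: [0.2, -0.1, 0.2]
opening: 0.091
grasp_force: 0.0
```

```bash
cat > bar.py <<'E'
from h import *
from workcell import sensors,get_image
o=sensors.get_obs();d=get_image("wrist");cv2.imwrite("pics/w2.png",d["frame"][:,:,::-1])
R0=Ro.from_rotvec(o["eef_rot"]).as_matrix();W=cloud(d,d["tool_from_camera"])@R0.T+o["tool_pos"]
f=d["frame"].astype(int)
near=np.linalg.norm(W[...,:2]-[.54,-.209],axis=2)<.085
for nm,z0 in(("thick",.033),("thin",.019)):
    m=(near&(abs(W[...,2]-z0)<.005)&(f.min(2)>100)).astype(np.uint8)
    m=cv2.morphologyEx(m,cv2.MORPH_OPEN,np.ones((5,5)))
    k,L,s,c=cv2.connectedComponentsWithStats(m)
    for i in range(1,k):
        if s[i,4]<500: continue
        p=W[L==i];print(nm,s[i],c[i],np.median(p[:,2]),cv2.minAreaRect(p[:,:2].astype(np.float32)))
E
python3 bar.py
```

```text
thick [ 298  150   42   83 3409] [318.7726606  190.68729833] 0.032191758655711306 ((0.5174135565757751, -0.19080868363380432), (0.029813352972269058, 0.06014742702245712), 56.858551025390625)
thick [201 173  20  50 712] [211.76966292 201.70365169] 0.032233584688112285 ((0.4770468473434448, -0.2587703764438629), (0.014082363806664944, 0.03696775063872337), 52.556278228759766)
thick [ 408  174   22  110 1541] [417.98831927 228.68591823] 0.032137800746045025 ((0.5829665064811707, -0.14394602179527283), (0.013634293340146542, 0.0836731418967247), 56.78887176513672)
thin [206 221  24  50 847] [218.57024793 243.69067296] 0.01830046907389124 ((0.5110206007957458, -0.28135284781455994), (0.0151530085131526, 0.04083245247602463), 59.98048782348633)
thin [ 300  233   39   67 2500] [318.9008 265.5308] 0.018255979024725866 ((0.5687838196754456, -0.22485961019992828), (0.029967060312628746, 0.056084442883729935), 56.18878173828125)
```

View pics/w2.png

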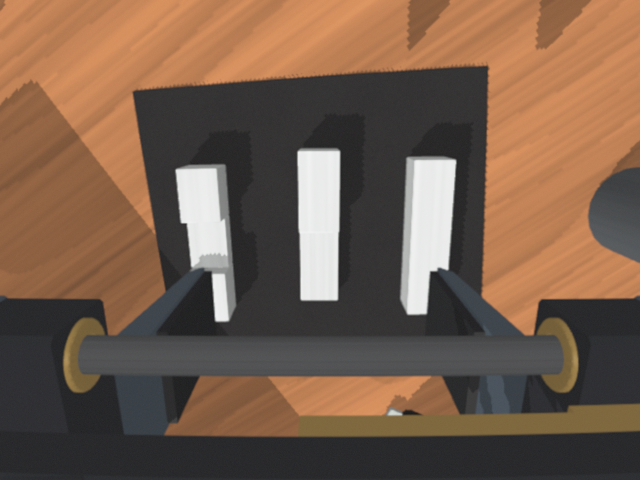

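The wrist view shows the step bar centred at (319,225), thick end up at (319,190), neighbours at (205,240) and (430,235). Measured sizes 30×60 mm and heights 32/18 mm match. Grasp it 8 mm towards the thick end.

```bash
python3 -c "
from h import *
go(np.array([.5358,-.2029,.023]),Rdown(np.radians(-33.4)))"
```

```text
t 5.03 shift mm [  5.   -1.3 168.4] turn [ 0.001  0.    -0.006]
```

Call:
carry_out([
  [[5, -1.3, 35], [0, 0, -0.006], 60],
  [[5, -1.3, 70], [0, 0, -0.006], 60],
  [[5, -1.3, 100], [0, 0, -0.006], 60],
  [[5, -1.3, 120], [0, 0, -0.006], 60],
  [[5, -1.3, 130], [0, 0, -0.006], 60],
])

```text
t: 5.45
tool_pos: [0.5353, -0.2016, 0.0607]
eef_rot: [0.9, 3.01, 0.002]
force: [-0.5, -0.1, 0.5]
opening: 0.0619
grasp_force: 0.0
```

```bash
python3 -c "
from h import *
go(np.array([.5358,-.2029,.023]),Rdown(np.radians(-33.4)))"
```

```text
t 5.45 shift mm [-1.1 -0.9 37.7] turn [ 0.001 -0.     0.002]
```

Call:
carry_out([
  [[-1, -0.9, 20], [0, 0, 0], 60],
  [[-1, -0.9, 32], [0, 0, 0], 60],
  [[-1, -0.9, 36], [0, 0, 0], 60],
  [[-1, -0.9, 36], [0, 0, 0], 45],
  [[-1, -0.9, 36], [0, 0, 0], 40],
])

```text
t: 5.87
tool_pos: [0.5372, -0.2042, 0.0272]
eef_rot: [0.9, 3.007, 0.001]
force: [0.0, 0.1, -0.1]
opening: 0.0495
grasp_force: 0.0
```

Call:
carry_out([
  [[0, 0, 0], [0, 0, 0], 20],
  [[0, 0, 0], [0, 0, 0], 20],
  [[0, 0, 0], [0, 0, 0], 20],
  [[0, 0, 0], [0, 0, 0], 20],
  [[0, 0, 0], [0, 0, 0], 20],
])

```text
t: 6.28
tool_pos: [0.537, -0.2045, 0.0268]
eef_rot: [0.901, 3.007, 0.001]
force: [-1.4, 0.8, 7.9]
opening: 0.0294
grasp_force: 30.0
```

```bash
python3 -c "
from h import *
go(np.array([.5358,-.2029,.023]),Rdown(np.radians(-33.4)))"
```

```text
t 6.28 shift mm [1.9 0.7 3.8] turn [0.001 0.003 0.001]
```

Call:
carry_out([
  [[0, 0, -20], [0, 0, 0], 20],
  [[0, 0, -60], [0, 0, 0], 20],
  [[0, 0, -100], [0, 0, 0], 20],
  [[0, 0, -140], [0, 0, 0], 20],
  [[0, 0, -180], [0, 0, 0], 20],
])

```text
t: 6.7
tool_pos: [0.5357, -0.2041, 0.2081]
eef_rot: [0.901, 3.008, 0.001]
force: [1.1, -0.1, -2.7]
opening: 0.0301
grasp_force: 30.0
```

```bash
python3 -c "
from h import *
go(b2w([.057,0,.11]),RT)
from workcell import sensors
o=sensors.get_obs();print(o['opening'],o['grasp_force'],o['force'],o['ft_torque'],b2w([.057,0,.11]))"
```

```text
t 6.7 shift mm [326.9 263.8   9.2] turn [-0.171 -0.503 -0.642]
0.03006692354624207 29.98056286945939 [ 1.10143729 -0.11937969 -2.68444542] [-7.90204261e-02 -9.19376635e-02  1.01634413e-05] [0.40765014 0.19590916 0.19876279]
```

Call:
carry_out([
  [[25, 20, -30], [0, 0, 0], 20],
  [[55, 43, -40], [-0.02, -0.05, -0.07], 20],
  [[85, 67, -40], [-0.04, -0.11, -0.14], 20],
  [[115, 91, -40], [-0.06, -0.17, -0.22], 20],
  [[145, 115, -40], [-0.08, -0.23, -0.3], 20],
])

```text
t: 7.12
tool_pos: [0.4771, -0.0272, 0.2465]
eef_rot: [0.4, 2.865, 0.016]
force: [0.5, 1.3, -2.0]
opening: 0.0298
grasp_force: 30.0
```

```bash
python3 -c "
from h import *
go(b2w([.057,0,.15]),RT)"
```

```text
t 7.12 shift mm [146.5 188.7 -14.3] turn [-0.089 -0.268 -0.34 ]
```

Call:
carry_out([
  [[22, 28, -3], [-0.02, -0.06, -0.08], 20],
  [[44, 56, -6], [-0.04, -0.12, -0.16], 20],
  [[66, 84, -8], [-0.06, -0.18, -0.24], 20],
  [[88, 112, -10], [-0.08, -0.24, -0.31], 20],
  [[110, 140, -12], [-0.089, -0.268, -0.34], 20],
])

```text
t: 7.53
tool_pos: [0.4099, 0.1331, 0.2375]
eef_rot: [-0.095, 2.623, 0.027]
force: [0.1, -1.2, -3.7]
opening: 0.0298
grasp_force: 30.0
```

Call:
carry_out([
  [[10, 14, 0], [0, 0, 0], 20],
  [[20, 28, 0], [0, 0, 0], 20],
  [[26, 36, 0], [0, 0, 0], 20],
  [[26, 36, 0], [0, 0, 0], 20],
])

```text
t: 7.87
tool_pos: [0.3861, 0.1671, 0.2245]
eef_rot: [-0.092, 2.626, 0.025]
force: [0.0, -0.3, -1.6]
opening: 0.0303
grasp_force: 30.0
```

```bash
cat > held.py <<'E'
from h import *
from workcell import sensors,get_image
import sys
o=sensors.get_obs();d=get_image("wrist");cv2.imwrite(f"pics/{sys.argv[1]}.png",d["frame"][:,:,::-1])
R0=Ro.from_rotvec(o["eef_rot"]).as_matrix();Wt=cloud(d,d["tool_from_camera"]);b=w2b(Wt@R0.T+o["tool_pos"])
f=d["frame"].astype(int);zb=w2b(o["tool_pos"])[2]
print("tcp bed",np.round(w2b(o["tool_pos"])*1e3,1),o["opening"],o["force"])
for nm,dz in(("thick",.0062),("thin",-.0078)):   # expected top relative to TCP
    m=((abs(b[...,2]-zb-dz)<.006)&(abs(b[...,1])<.03)&(b[...,0]>-.02)&(b[...,0]<.14)&(f.min(2)>90)).astype(np.uint8)
    m=cv2.morphologyEx(m,cv2.MORPH_OPEN,np.ones((5,5)))
    k,L,s,c=cv2.connectedComponentsWithStats(m)
    for i in range(1,k):
        if s[i,4]<300: continue
        p=b[L==i]
        A=np.c_[p[:,:2],np.ones(len(p))];co=np.linalg.lstsq(A,p[:,2],rcond=None)[0]
        print(nm,s[i],"z",np.round(np.median(p[:,2])*1e3,1),"slopes",np.round(co[:2],3),cv2.minAreaRect((p[:,:2]*1e3).astype(np.float32)))
go(b2w([.057,0,.05]),RT)
E
python3 held.py w3
```

```text
tcp bed [ 49.4 -27.1 144.1] 0.030299456868255078 [ 0.04917598 -0.34333428 -1.64863462]
thick [ 310  186   55  151 7752] z 149.6 slopes [-0.009 -0.01 ] ((23.65321159362793, -20.6165771484375), (18.799701690673828, 56.93278884887695), 89.94229125976562)
thin [ 313  376   43   39 1641] z 134.8 slopes [-0.023 -0.008] ((87.58202362060547, -20.820144653320312), (18.219934463500977, 20.853378295898438), 89.56050872802734)
t 7.92 shift mm [-7.5 27.8 93.9] turn [-0.002 -0.009 -0.005]
```

View pics/w3.png

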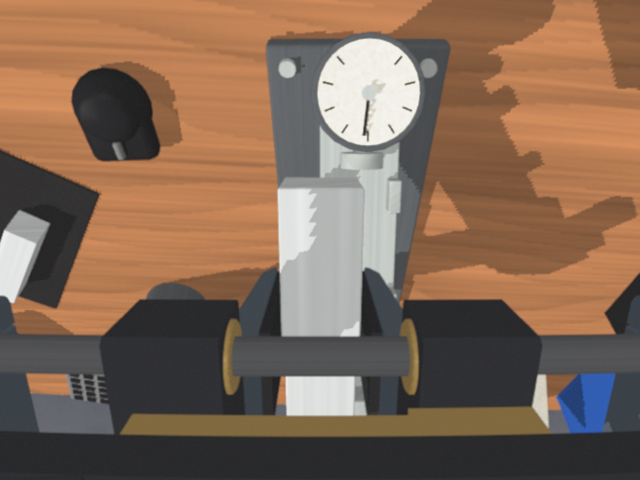

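The wrist view shows the bar held straight and level with the bed, its thick end (320,183) towards the dial at (370,90). Now I centre over the bed and lower.

Call:
carry_out([
  [[-4, 14, 0], [0, -0.009, -0.005], 20],
  [[-7.5, 27.8, 15], [0, -0.009, -0.005], 20],
  [[-7.5, 27.8, 45], [0, -0.009, -0.005], 20],
  [[-7.5, 27.8, 75], [0, -0.009, -0.005], 20],
  [[-7.5, 27.8, 90], [0, -0.009, -0.005], 20],
])

```text
t: 8.33
tool_pos: [0.4377, 0.1974, 0.1488]
eef_rot: [-0.095, 2.617, 0.025]
force: [1.0, -0.1, -1.0]
opening: 0.0301
grasp_force: 30.0
```

Call:
carry_out([
  [[0, 0, 0], [0, 0, 0], 20],
  [[0, 0, 0], [0, 0, 0], 20],
])

```text
t: 8.5
tool_pos: [0.4367, 0.1964, 0.15]
eef_rot: [-0.094, 2.618, 0.021]
force: [-0.3, 0.4, -2.1]
opening: 0.0301
grasp_force: 30.0
```

```bash
sed -i 's/\.057,0,\.05\]/.057,0,.026]/' held.py; python3 held.py w4
```

```text
tcp bed [57.7 -1.7 53.3] 0.030087547419387795 [-0.31348572  0.4494947  -2.10408912]
thick [  278   186    87   151 12446] z 58.6 slopes [-0.001 -0.005] ((31.941631317138672, -1.0143537521362305), (30.23340606689453, 56.913780212402344), 89.87630462646484)
thin [ 268  117   93   23 1613] z 48.8 slopes [-0.156  0.018] ((-15.965185165405273, -3.500040054321289), (32.71973419189453, 7.699697017669678), 89.87699127197266)
thin [ 286  376   70   39 2678] z 44.4 slopes [-0.014 -0.005] ((95.98988342285156, -1.2676057815551758), (30.147220611572266, 21.206195831298828), 89.2750015258789)
t 8.55 shift mm [ 1.1  1.6 28. ] turn [-0.004  0.    -0.003]
```

View pics/w4.png

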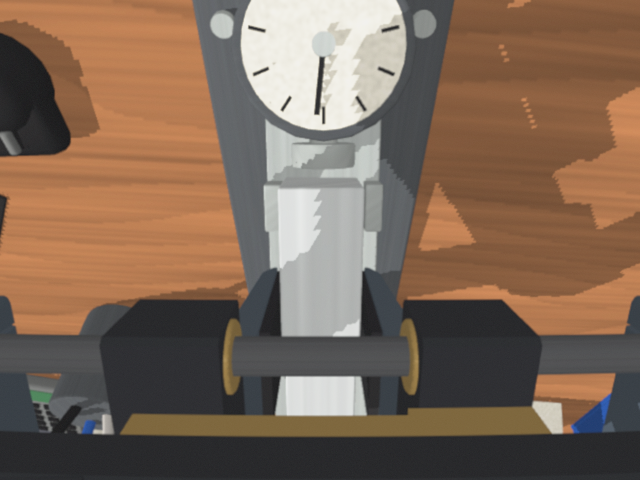

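The bar hangs over the bed between the cheeks (270,205) and (373,205), end face just up-slope of the anvil (325,155), about 30 mm above the bed. I lower it, slowly at the end.

Call:
carry_out([
  [[0, 0.8, 8], [0, 0, 0], 20],
  [[0, 0.8, 16], [0, 0, 0], 20],
  [[0, 0.8, 22], [0, 0, 0], 20],
  [[0, 0.8, 25], [0, 0, 0], 20],
  [[0, 0.8, 25], [0, 0, 0], 20],
])

```text
t: 8.97
tool_pos: [0.4495, 0.1989, 0.1301]
eef_rot: [-0.094, 2.614, 0.023]
force: [0.3, 0.3, -1.2]
opening: 0.0295
grasp_force: 30.0
```

Call:
carry_out([
  [[0, 0, 1], [0, 0, 0], 20],
  [[0, 0, 2], [0, 0, 0], 20],
  [[0, 0, 2.5], [0, 0, 0], 20],
  [[0, 0, 2.5], [0, 0, 0], 20],
])

```text
t: 9.3
tool_pos: [0.4507, 0.1994, 0.128]
eef_rot: [-0.095, 2.617, 0.023]
force: [0.2, 0.9, -0.9]
opening: 0.0296
grasp_force: 30.0
```

```bash
python3 held.py w5
```

```text
tcp bed [59.   0.3 27.1] 0.029580547437082768 [ 0.22628034  0.88253158 -0.88488499]
thick [304 144  29  29 732] z 28.7 slopes [-0.007  0.002] ((-4.64176607131958, 0.019896507263183594), (9.69980239868164, 9.744901657104492), 0.007248569745570421)
thick [  278   186    87   151 12448] z 32.4 slopes [-0.001 -0.003] ((33.29472351074219, 0.9050302505493164), (30.18894386291504, 57.12020492553711), 89.80508422851562)
thin [ 286  376   70   39 2667] z 18.2 slopes [-0.012 -0.005] ((97.14519500732422, 0.6841354370117188), (30.15055274963379, 21.247501373291016), 89.27513122558594)
t 9.35 shift mm [ 1.9 -0.3  1. ] turn [-0.003 -0.001 -0.002]
```

Call:
carry_out([
  [[0.5, -0.3, 0.7], [0, 0, 0], 20],
  [[1, -0.6, 1.4], [0, 0, 0], 20],
  [[1.5, -0.6, 2], [0, 0, 0], 20],
  [[1.5, -0.6, 2.5], [0, 0, 0], 20],
  [[1.5, -0.6, 2.5], [0, 0, 0], 20],
])

```text
t: 9.77
tool_pos: [0.4512, 0.1991, 0.126]
eef_rot: [-0.095, 2.62, 0.023]
force: [0.7, -0.8, -1.9]
opening: 0.0297
grasp_force: 30.0
```

Call:
carry_out([
  [[0, 0, 0.4], [0, 0, 0], 20],
  [[0, 0, 0.8], [0, 0, 0], 20],
  [[0, 0, 0.8], [0, 0, 0], 20],
])

```text
t: 10.02
tool_pos: [0.4516, 0.1992, 0.1256]
eef_rot: [-0.095, 2.62, 0.023]
force: [-0.1, -0.6, -1.5]
opening: 0.0296
grasp_force: 30.0
```

```bash
python3 held.py w5
```

```text
tcp bed [58.6 -0.  24.6] 0.029560981443612435 [-0.14595002 -0.56715242 -1.50838093]
thick [ 291  145   56   30 1574] z 27.9 slopes [0.002 0.002] ((-4.646178245544434, -0.11852073669433594), (10.009804725646973, 19.239356994628906), 0.33730536699295044)
thick [  278   185    87   152 12451] z 30.0 slopes [-0.003 -0.003] ((32.909645080566406, 0.5982284545898438), (30.29815673828125, 57.126216888427734), 89.94567108154297)
thin [ 250  192   22   55 1079] z 12.7 slopes [ 0.004 -0.009] ((19.742345809936523, -23.190670013427734), (21.9633731842041, 8.153653144836426), 0.2843281328678131)
thin [ 367  192   22   55 1100] z 12.6 slopes [ 0.002 -0.   ] ((19.70774269104004, 22.8367862701416), (22.005306243896484, 8.101065635681152), 0.33068031072616577)
thin [ 286  376   70   39 2678] z 15.6 slopes [-0.011 -0.003] ((96.69972229003906, 0.3764514923095703), (30.262229919433594, 21.13345718383789), 89.93685150146484)
t 10.07 shift mm [ 1.6  0.  -1.4] turn [-0.003 -0.004 -0.002]
```

Call:
carry_out([
  [[0.7, -0.6, 0.5], [0, 0, 0], 20],
  [[1.4, -0.6, 1.0], [0, 0, 0], 20],
  [[1.4, -0.6, 1.4], [0, 0, 0], 20],
  [[1.4, -0.6, 1.4], [0, 0, 0], 20],
])

```text
t: 10.4
tool_pos: [0.4515, 0.1988, 0.1248]
eef_rot: [-0.095, 2.622, 0.023]
force: [-0.8, -0.2, -1.4]
opening: 0.0299
grasp_force: 30.0
```

```bash
python3 held.py w5 | egrep 'tcp|thick'
```

```text
tcp bed [58.  -0.4 24. ] 0.02994340371568511 [-0.84366106 -0.1583751  -1.3539191 ]
thick [ 291  147   58   30 1660] z 27.8 slopes [-0.007  0.001] ((-4.56163215637207, -0.1707477569580078), (10.07524299621582, 19.989110946655273), 0.19275464117527008)
thick [  278   185    87   152 12471] z 29.4 slopes [-0.004 -0.004] ((32.187740325927734, 0.1734476089477539), (30.220577239990234, 57.03953552246094), 89.89125061035156)
```

Call:
carry_out([
  [[0, 0, 0.6], [0, 0, 0], 20],
  [[0, 0, 1.0], [0, 0, 0], 20],
  [[0, 0, 1.0], [0, 0, 0], 20],
])

```text
t: 10.7
tool_pos: [0.4517, 0.1987, 0.1242]
eef_rot: [-0.095, 2.623, 0.022]
force: [-6.8, -1.5, 4.6]
opening: 0.0299
grasp_force: 30.0
```

```bash
python3 held.py w5 | egrep 'tcp|thick'
```

```text
tcp bed [57.9 -0.5 23.4] 0.029857340999408188 [-6.84284576 -1.4632029   4.59642942]
thick [ 290  147   61   30 1756] z 27.8 slopes [0.005 0.001] ((-4.647128582000732, -0.1569814682006836), (20.931806564331055, 10.057178497314453), 89.53099822998047)
thick [  278   185    86   152 12492] z 28.7 slopes [ 0.004 -0.003] ((32.197975158691406, 0.11295127868652344), (30.26370620727539, 57.52074432373047), 89.8006591796875)
```

The bar rests on the bed (about 8 N along the bed normal, top at the expected height). Release and rise.

Call:
carry_out([
  [[0, 0, 0], [0, 0, 0], 60],
  [[0, 0, 0], [0, 0, 0], 60],
  [[0, 0, 0], [0, 0, 0], 60],
  [[0, 0, 0], [0, 0, 0], 60],
  [[0, 0, -5], [0, 0, 0], 60],
])

```text
t: 11.17
tool_pos: [0.45, 0.1988, 0.1283]
eef_rot: [-0.095, 2.623, 0.022]
force: [-0.6, -0.2, 0.1]
opening: 0.0592
grasp_force: 0.0
```

Call:
carry_out([
  [[0, 0, -20], [0, 0, 0], 60],
  [[0, 0, -50], [0, 0, 0], 60],
  [[0, 0, -85], [0, 0, 0], 60],
  [[0, 0, -115], [0, 0, 0], 60],
  [[0, 0, -120], [0, 0, 0], 60],
])

```text
t: 11.58
tool_pos: [0.3883, 0.1954, 0.236]
eef_rot: [-0.096, 2.622, 0.028]
force: [0.3, -0.9, -0.6]
opening: 0.0601
grasp_force: 0.0
```

```bash
sed -i 's/zb=.*/zb=.0225/; s/\.057,0,\.026\]/.24,0,.14]/' held.py; python3 held.py w6
```

```text
tcp bed [ 58.9   0.9 151.9] 0.060129397128880185 [ 0.2813674  -0.86968072 -0.61560202]
thick [300 137  36  16 555] z 27.6 slopes [-0.011  0.006] ((-4.506875991821289, -0.26145362854003906), (9.546318054199219, 22.40739631652832), 0.013470979407429695)
thick [ 295  158   47   92 4189] z 28.7 slopes [ 0.002 -0.001] ((33.68408203125, 0.03936004638671875), (60.2097053527832, 29.970308303833008), 0.4085601270198822)
thin [278 164  13  33 388] z 12.6 slopes [-0.003 -0.047] ((19.64577865600586, -23.155040740966797), (8.246095657348633, 21.88827133178711), 89.4819107055664)
thin [346 164  12  33 393] z 12.5 slopes [0.005 0.048] ((19.649059295654297, 22.65522575378418), (21.807884216308594, 7.645395755767822), 0.9901407361030579)
thin [ 297  250   43   73 3035] z 14.7 slopes [-0.    -0.003] ((95.84616088867188, -0.03924083709716797), (56.12377166748047, 30.04185676574707), 0.0474475733935833)
thin [281 276  12  27 306] z 12.6 slopes [ 0.019 -0.035] ((98.52015686035156, -23.06922149658203), (8.043290138244629, 20.338115692138672), 89.40834045410156)
t 11.63 shift mm [-180.1   -0.2   11.6] turn [-0.001 -0.002 -0.003]
```

View pics/w6.png

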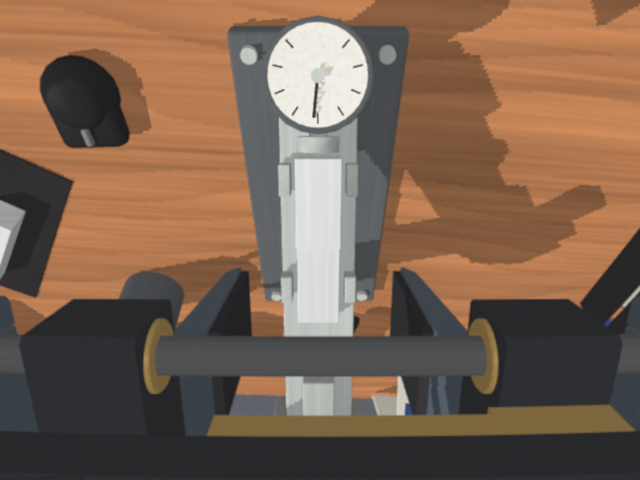

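The bar lies flat and centred between the cheeks (thick end (318,157) about 3 mm from the anvil). Now to the fin.

Call:
carry_out([
  [[-36, 0, 0], [0, 0, 0], 60],
  [[-72, -0.3, 0], [0, 0, 0], 60],
  [[-108, -0.6, 0], [0, 0, 0], 60],
  [[-144, -0.8, 0], [0, 0, 0], 60],
  [[-178, -1, 0], [0, 0, 0], 60],
])

```text
t: 12.05
tool_pos: [0.5467, 0.2046, 0.3215]
eef_rot: [-0.095, 2.622, 0.022]
force: [0.5, 0.6, 0.9]
opening: 0.0598
grasp_force: 0.0
```

Call:
carry_out([
  [[0, 0, 30], [0, 0, 0], 60],
  [[0, 0, 60], [0, 0, 0], 60],
  [[0, 0, 75], [0, 0, 0], 60],
  [[0, 0, 75], [0, 0, 0], 60],
])

```text
t: 12.38
tool_pos: [0.5819, 0.2067, 0.2517]
eef_rot: [-0.094, 2.627, 0.02]
force: [-1.0, -1.1, -1.5]
opening: 0.0598
grasp_force: 0.0
```

```bash
python3 -c "
from h import *
from workcell import sensors
o=sensors.get_obs();print(w2b(o['tool_pos'])*1e3,o['force'])
go(b2w([.237,-.0003,.057]),RT)"
```

```text
[234.68320388  -2.42783226  68.53291085] [-0.98885341 -1.12423354 -1.49834312]
t 12.38 shift mm [-2.4  2.2 11.5] turn [-0.005 -0.011 -0.002]
```

Call:
carry_out([
  [[-2, 0.8, 6], [-0.004, -0.008, 0], 60],
  [[-2, 0.8, 11], [-0.004, -0.008, 0], 60],
  [[-2, 0.8, 11], [-0.004, -0.008, 0], 40],
  [[-2, 0.8, 11], [-0.004, -0.008, 0], 25],
  [[-2, 0.8, 11], [-0.004, -0.008, 0], 15],
])

```text
t: 12.8
tool_pos: [0.5889, 0.2089, 0.248]
eef_rot: [-0.096, 2.613, 0.029]
force: [0.5, -0.7, -0.3]
opening: 0.0427
grasp_force: 0.0
```

Call:
carry_out([
  [[0, 0, 0], [0, 0, 0], 15],
  [[0, 0, 0], [0, 0, 0], 15],
  [[0, 0, 0], [0, 0, 0], 15],
])

```text
t: 13.05
tool_pos: [0.5889, 0.2089, 0.2476]
eef_rot: [-0.096, 2.614, 0.028]
force: [-0.0, -0.9, 0.3]
opening: 0.0227
grasp_force: 0.0
```

```bash
python3 -c "
from h import *
from workcell import sensors
o=sensors.get_obs();print(w2b(o['tool_pos'])*1e3,o['force']@Rb,o['opening'],o['grasp_force'])
go(b2w([.237,-.0003,.057]),RT)"
```

```text
[238.78320366  -0.7437239   61.46155012] [ 0.05371274 -0.87729719  0.32045649] 0.022723149017189765 0.0
t 13.05 shift mm [1.8 0.4 4.5] turn [ 0.001  0.003 -0.002]
```

Call:
carry_out([
  [[0, 0, 0], [0, 0, 0], 10],
  [[0, 0, 0], [0, 0, 0], 10],
  [[6, 0, 0], [0, 0, 0], 10],
  [[16, 0, 0], [0, 0, 0], 10],
  [[26, 0, 0], [0, 0, 0], 10],
])

```text
t: 13.47
tool_pos: [0.5673, 0.2071, 0.235]
eef_rot: [-0.096, 2.612, 0.028]
force: [2.7, -3.8, 6.2]
opening: 0.0219
grasp_force: 30.0
```

Call:
carry_out([
  [[5, 0, 0], [0, 0, 0], 10],
  [[10, 0, 0], [0, 0, 0], 10],
  [[10, 0, 0], [0, 0, 0], 10],
])

```text
t: 13.72
tool_pos: [0.5573, 0.2064, 0.2293]
eef_rot: [-0.096, 2.614, 0.028]
force: [-6.8, -2.7, 7.5]
opening: 0.0221
grasp_force: 30.0
```

```bash
cat > chk.py <<'E'
from h import *
from workcell import sensors,get_image
import sys
o=sensors.get_obs();print("t",o["t"],"tcp",np.round(w2b(o['tool_pos'])*1e3,1),"F bed",np.round(o['force']@Rb,1),o['opening'],o['grasp_force'])
d=get_image("wrist");cv2.imwrite(f"pics/{sys.argv[1]}.png",d["frame"][:,:,::-1])
R0=Ro.from_rotvec(o["eef_rot"]).as_matrix();b=w2b(cloud(d,d["tool_from_camera"])@R0.T+o["tool_pos"])*1e3
x,y,z=np.moveaxis(b,2,0)
def prof(nm,m): print(nm,m.sum(),"x 1..99%",np.round(np.percentile(x[m],[1,99]),1),"y",np.round(np.percentile(y[m],[1,50,99]),1),"z",np.round(np.median(z[m]),1)) if m.sum()>20 else print(nm,m.sum())
prof("thick",(abs(z-28.7)<3)&(abs(y)<19)&(x>-1)&(x<75))
prof("thin",(abs(z-14.7)<2.5)&(abs(y)<17)&(x>55)&(x<135))
prof("nose",(abs(z-22.7)<2.5)&(abs(y)<14)&(x>90)&(x<200))
prof("anvil",(abs(z-26)<6)&(abs(y)<10)&(x>-25)&(x<-.5))
E
python3 chk.py w7
```

```text
t 13.7167 tcp [202.2  -0.9  61.4] F bed [-2.3 -2.2  9.9] 0.02213379173879969 30.003134608268738
thick 0
thin 7986 x 1..99% [ 76.6 122.8] y [-15.1  -0.4  14.2] z 14.7
nose 5490 x 1..99% [132.6 177.4] y [-12.1  -0.5  11.4] z 22.7
anvil 0
```

View pics/w7.png

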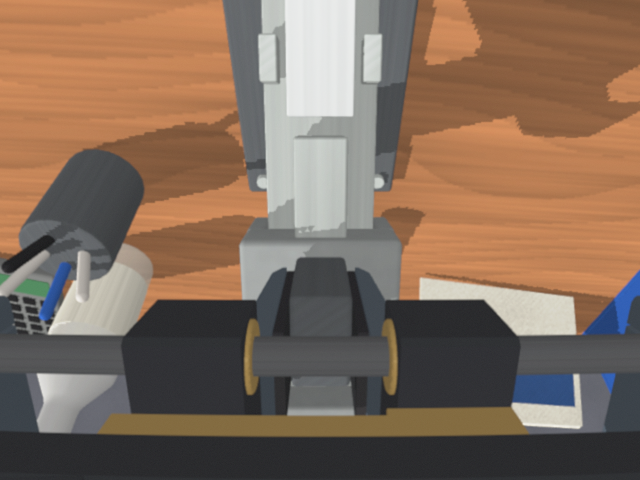

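The nose tip (320,137) is about 10 mm from the bar's thin end (320,115), everything in line. I close slowly.

Call:
carry_out([
  [[3, 0, 0], [0, 0, 0], 10],
  [[6, 0, 0], [0, 0, 0], 10],
  [[8, 0, 0], [0, 0, 0], 10],
  [[10, 0, 0], [0, 0, 0], 10],
  [[12, 0, 0], [0, 0, 0], 10],
])

```text
t: 14.18
tool_pos: [0.5482, 0.2057, 0.224]
eef_rot: [-0.096, 2.612, 0.028]
force: [1.2, -5.1, 8.7]
opening: 0.0216
grasp_force: 30.0
```

Call:
carry_out([
  [[1, 0, 0], [0, 0, 0], 10],
  [[2, 0, 0], [0, 0, 0], 10],
  [[2, 0, 0], [0, 0, 0], 10],
  [[2, 0, 0], [0, 0, 0], 10],
])

```text
t: 14.52
tool_pos: [0.5464, 0.2056, 0.2229]
eef_rot: [-0.096, 2.613, 0.028]
force: [-0.0, -5.2, 8.0]
opening: 0.0217
grasp_force: 30.0
```

```bash
python3 chk.py w8
```

```text
t 14.5167 tcp [189.5  -0.8  61.4] F bed [ 3.6 -5.2  7.1] 0.02165477360858171 30.00339388847351
thick 0
thin 9330 x 1..99% [ 64.  118.8] y [-15.1  -0.4  14.2] z 14.6
nose 5525 x 1..99% [119.9 164.7] y [-12.1  -0.4  11.4] z 22.6
anvil 0
```

Call:
carry_out([
  [[1, 0, 0], [0, 0, 0], 10],
  [[2, 0, 0], [0, 0, 0], 10],
  [[3, 0, 0], [0, 0, 0], 10],
  [[4, 0, 0], [0, 0, 0], 10],
  [[5, 0, 0], [0, 0, 0], 10],
])

```text
t: 14.98
tool_pos: [0.5428, 0.2053, 0.2209]
eef_rot: [-0.096, 2.611, 0.028]
force: [5.8, -6.4, 8.8]
opening: 0.0217
grasp_force: 30.0
```

Call:
carry_out([
  [[0.3, 0, 0], [0, 0, 0], 10],
  [[0.5, 0, 0], [0, 0, 0], 10],
  [[0.5, 0, 0], [0, 0, 0], 10],
  [[0.5, 0, 0], [0, 0, 0], 10],
])

```text
t: 15.32
tool_pos: [0.5425, 0.2053, 0.2207]
eef_rot: [-0.096, 2.611, 0.028]
force: [5.1, -6.1, 8.9]
opening: 0.0218
grasp_force: 30.0
```

```bash
python3 chk.py w9
```

```text
t 15.3167 tcp [185.1  -0.8  61.4] F bed [ 8.5 -6.5  5.4] 0.021792099541639777 30.003756880760193
thick 0
thin 9353 x 1..99% [ 59.6 114.5] y [-15.1  -0.4  14.3] z 14.6
nose 5529 x 1..99% [115.5 160.3] y [-12.1  -0.4  11.4] z 22.7
anvil 0
```

The jaw now presses with roughly 5 N, the anvil in by about 5 mm. Let go, rise, and check.

Call:
carry_out([
  [[0, 0, 0], [0, 0, 0], 60],
  [[0, 0, 0], [0, 0, 0], 60],
  [[0, 0, 0], [0, 0, 0], 60],
  [[0, 0, 0], [0, 0, 0], 60],
  [[0, 0, -10], [0, 0, 0], 60],
])

```text
t: 15.78
tool_pos: [0.5357, 0.2048, 0.2269]
eef_rot: [-0.096, 2.617, 0.027]
force: [-1.2, -0.2, 0.0]
opening: 0.0524
grasp_force: 0.0
```

Call:
carry_out([
  [[0, 0, -40], [0, 0, 0], 60],
  [[0, 0, -80], [0, 0, 0], 60],
  [[30, 0, -90], [0, 0, 0], 60],
  [[65, 0, -95], [0, 0, 0], 60],
  [[90, 0, -100], [0, 0, 0], 60],
])

```text
t: 16.2
tool_pos: [0.4057, 0.1948, 0.2695]
eef_rot: [-0.096, 2.614, 0.029]
force: [0.1, 0.1, -0.9]
opening: 0.0597
grasp_force: 0.0
```

Call:
carry_out([
  [[0, 0, 0], [0, 0, 0], 60],
  [[0, 0, 0], [0, 0, 0], 60],
])

```text
t: 16.37
tool_pos: [0.4069, 0.1953, 0.2696]
eef_rot: [-0.098, 2.615, 0.028]
force: [1.1, -0.5, 0.4]
opening: 0.06
grasp_force: 0.0
```

```bash
python3 chk.py w10
```

```text
t 16.3667 tcp [ 91.7  -0.5 171.7] F bed [ 1.2 -0.6 -0.2] 0.06000531367130088 0.0
thick 3827 x 1..99% [-0.5 54.6] y [-14.8  -0.1  14.5] z 28.6
thin 3159 x 1..99% [ 57.7 115.2] y [-14.9  -0.1  14.5] z 14.7
nose 1869 x 1..99% [115.4 160.7] y [-12.1  -0.1  11.8] z 22.8
anvil 610 x 1..99% [-13.3  -0.5] y [-9.9 -0.1  9.7] z 28.1
```

View pics/w10.png

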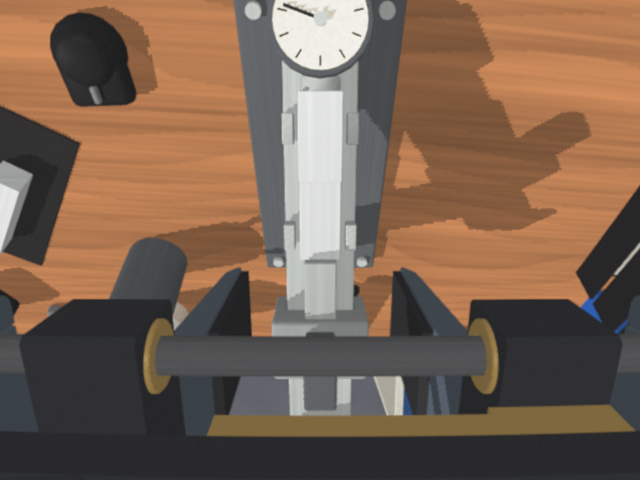

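The needle has turned by over a quarter turn (now at (285,5)). The bar lies flat at the anvil, and the nose (320,262) stays closed on its thin end, with the gripper clear. I hand in.

```bash
python3 -c "
from workcell import workorder
print(workorder.hand_in())"
```

```text
the job is handed in; nothing more can be done
None
```

I measured the stepped bar and handed the job in; no verdict came back. The bar lies flat on the bed with its thick end at the anvil, the anvil is pushed in about 5 mm (roughly 5 N), the needle has clearly moved, and the jaw, let go, stays closed on the bar.

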